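# Turn the padded blank onto the welding bed

### The arm

A 6-joint arm with a two-finger parallel gripper is mounted at the origin on the work surface. World frame = base frame: x ahead of the robot, y to its left, z up, the work surface at z = 0. Lengths are in mm, angles in rad, forces in N, time in s.
With the tool pointing down it reaches from about 275 to 725 mm from the base axis. Payload 15.9 kg.
Tool frame: the origin (TCP) lies at the centre of the arm's flange, where the gripper is bolted on; the fingertips stand manip.tcp_to_tips ahead of it and the grasp point (between the pads) lies 155 mm ahead of it (manip.tcp_to_tips is the distance from the TCP to the fingertips, in mm); z points along the fingers, y is the direction in which the jaws open and shut (so a half turn about z gives the same grasp; the last joint's range is limited). The gripper opens to 85 mm and grips with 20 to 120 N. Pads are 22 mm wide; open, the fingers measure 114 mm over their backs; the gripper's body (76 mm by 85 mm) begins 54 mm behind the grasp point. The pads swing forward as they close: fully open they stand 13 mm farther back than shut.
Start: joints at [1.19, 0.213, -0.034, 1.323, 0, 1.571], TCP at [185.825, 464.172, 404.706] pointing down, gripper open.
Joint ranges: [-2.98, 2.98], [-0.74, 1.72], [-1.14, 1.35], [-2.1, 2.04], [-1.57, 1.44], [-3.14, 3.14]. Speed limits (rad/s): [1.89, 1.89, 2.39, 2.57, 3.14, 3.14].

### API

Orientations are given as a unit quaternion [w, x, y, z].
In Python, from plant import monitor, capture, calibration, manip gives the robot as it stands. The module is installed in compiled form; this text tells all that it offers.
- The arm moves only by the shell command python3 -m jog 'ROWS' [FORCE]. ROWS is JSON, a list of rows, each an object with "jaw": the opening in per cent of the stroke, from 0 (shut) to 100 (fully open); "travel": the shift along the tool's x, y, z in cm, a list of three; "angular": the turn, a rotation vector about the tool's x, y, z in rad, a list of three. In form: [{"jaw": jaw, "travel": [x, y, z], "angular": [rx, ry, rz]}, ...]. A call has 1 to 5 rows; each row shifts and turns the pose as measured when the row begins, along the tool's axes as they then stand; what a row does not reach is not made up. A row lasts 1/8 s, in which the tool goes at most 62.5 mm and 10.7 degrees, less where a joint would pass 70% of its speed; a pose out of reach is approached as far as the arm can. A call with a gripper value outside its range is refused whole. The fingers move at their own pace and stop on an object; FORCE is the grip in N (left out, the last holds). Time passes only in rows, so rows that do not move let the fingers close. It gives the time, the measured TCP pose, the force and the opening at its end, in the units of the state.
- monitor.read_state(): the state, without advancing time (a new reading comes with each control period).
- capture(name): name is "scene" or "top" or "wrist"; returns the picture (400x640x3 uint8, red, green, blue); there is no depth.
- calibration(name): a dict with "fx", "fy", "cx", "cy" (pixels), "pose" (4x4, takes a point from camera to world coordinates). Camera axes: x right, y up, looking along -z (the intrinsics and any distortion apply to the point x, -y, -z); pixel columns grow to the right and rows downward; lengths in mm; the calibration is good to about 2 mm. A picture is of the moment at which its call begins: read the wrist's pose just before it. calibration takes no time and is no camera call; for the wrist camera it gives the pose at the moment of the call.
- manip.hand_in(): hands the job in, once; it reports no verdict.
The state is a dict: "t": time; "q": joint angles; "qd": joint speeds; "joint_efforts": joint torques, N m; "ee_pos": TCP position; "eef_rot": TCP orientation; "wrist_force": force on the tool from outside, world axes, zero at the start; "wrist_torque": the same for the moment, N m; "gripper_width": finger opening in mm.
Only numpy, scipy, OpenCV 4.12 (cv2) and the standard library are available. Lean on these libraries where they do the work, as an engineer would, in place of code of your own. Each camera call takes 0.05 s, during which the arm holds its last target.

### The job

Using the turner, flip the steel blank over onto the raised bed so that its pad faces up, then push it along the bed with the turner until it is fully home, square against both stop screws of the fence, and hold it there a moment with a firm but gentle push. Finish by laying the turner flat on the bench, clear of the fixture, and letting go. The blank is cleaned for welding: do not touch it with the gripper, never press hard on it, the bed or the fence, and leave the other things where they are.

Things in the scene. Friction and masses are not known exactly. Their poses are not given: they have to be found in the camera images.
- fixture: Fixed aluminium bed on the flat steel bench (top at height 0), 8 mm high, 135 mm (x) by 190 mm (y). Origin on the bench surface at the middle of the bed's near long side, the vertical 8 mm step that faces the robot. x runs from the step across the bed to the fence, y along the step, z up. Position and yaw vary.
- fence: Dark steel bar fixed across the bed, 12 mm thick, 26 mm high. Origin at the middle of its underside, 101 mm from the step; axes as the fixture. Two steel stop screws through it, 28 mm apart, 1 to 11 mm over the bed, stand out from its near face by 4 to 20 mm, both alike; how far is not measured. They do not give. A seating push on them is 8 to 12 N; over 20 N is too hard.
- blank: Loose steel blank to be turned, 130 to 250 g: a plate 60 mm (x) by 80 mm (y), 3 mm thick, with a darker pad 40 x 60 mm, 4 mm thick, welded on the middle of one face; 7 mm in all. Origin at its centre, half way through the 7 mm; the pad is on its -z side. It starts on the bench pad down (z up), just in front of the step, its long far edge 2 to 8 mm from the step, almost parallel.
- blank_rim (a point): Middle of the underside of the blank's near long rim (-x side), 30 mm from its centre. The rim, 10 mm wide all round, starts 4 mm clear of the bench, so a blade fits under it up to the pad. Pressing on the blank with over 25 N is too hard.
- step_top (a point): Middle of the top edge of the bed's step, 8 mm above the fixture's origin. The step holds the blank's far edge while the near rim is levered up; past upright the blank topples over the step onto the bed and then overhangs the step by some millimetres.
- turner: Short offset spatula lying flat on its blade, about 220 g, left or right of the fixture, front roughly away from the robot. Steel blade 2.5 mm thick, 60 mm wide. Origin on the blade's underside straight below the gripping place; x points to the blade's front edge (90 mm ahead; its rear edge is 15 mm behind), z up. A slanting neck carries the handle above the blade.
- turner_tip (a point): Middle of the underside of the turner's front edge, 90 mm ahead of its origin. Under a hard push the handle turns a little in the grip and this edge dips and bears down.
- turner_grip (a point): Gripping place: middle of the handle's cross-section, 36 mm above the turner's origin. The straight, level, dark wooden handle is 22 mm wide and 24 mm tall and runs from 72 mm behind to 28 mm ahead of this point; grasp from above, fingers on its two sides.
- wire_brush: Wooden-handled brush, 170 mm long, lying on the side of the fixture where the turner is not. Leave alone.
- flange: Loose steel ring, 68 mm across, 12 mm high, left of the fixture. Leave alone.
- plain_blank: Another loose steel plate, 60 x 80 x 6 mm, without a pad, right of the fixture. Leave alone.
- hammer: Hammer 260 mm long lying on the right of the bench. Leave alone.
- tube_offcut: Square steel tube 40 x 40 x 160 mm lying on the left of the bench. Leave alone.
Not all that is in view belongs to the job. Leave any blue look-alike of the turner alone.

How it is judged (in metres and radians):
On the way, in this order (a step that is already met when the one before it is completed fails the run):
1. the turner has been picked up clear of the bench (height (world z) of turner above 0.02 m and contact force between the fingers and turner above 1 N), for 0.1 s.
2. the blank is being levered up steeply by the turner, in the gripper's hold (angle between blank's own z axis and vertical between 0.6 and 2.3 rad and contact force between turner and blank above 0.05 N and contact force between the fingers and turner above 1 N).
3. the blank lies upside down (pad up) flat on the bed (angle between blank's own z axis and vertical above 3.05 rad and z of blank in the frame of fixture between 0.0095 and 0.0135 m and x of blank in the frame of fixture above 0 m), for 0.2 s.
4. the blank, pad up, is held against the fence's stop screws with a push of at least 5 N (angle between blank's own z axis and vertical above 3 rad and contact force between blank and fence above 5 N and contact force between turner and blank above 1 N), for 0.3 s.
At the end, for the whole second after the job is handed in: The blank lies flat on the bed, pad up (0.06 rad), within 25 mm of the bed's middle along the step, home at the stop screws: centre 43 to 63 mm from the step, square within 0.05 rad. The turner lies flat on the bench, blade down, at rest, touching neither blank nor fixture (angle between blank's own z axis and vertical above 3.08 rad and x of blank in the frame of fixture between 0.043 and 0.063 m and y of blank in the frame of fixture between -0.025 and 0.025 m and z of blank in the frame of fixture between 0.0095 and 0.0135 m and angle between the x axis of blank and the x axis of fixture, either way round below 0.05 rad and linear speed of each of blank, turner below 0.01 m/s and angle between turner's own z axis and vertical below 0.06 rad and height (world z) of turner below 0.004 m and contact force between turner and fixture below 0.05 N and contact force between turner and blank below 0.05 N).
It fails at once if the gripper or the arm touches the blank (contact force between any of the fingers, the arm and blank above 0.3 N).
It fails at once if the blank is pressed against the fence or its screws with more than 20 N (contact force between blank and fence above 20 N).
It fails at once if the turner presses on the blank with more than 25 N (contact force between turner and blank above 25 N).
It fails at once if the turner presses on the fixture with more than 25 N (contact force between turner and fixture above 25 N).
It fails at once if a bystander is moved more than 20 mm (distance of any of wire_brush, flange, plain_blank, hammer, tube_offcut from where it was at the start of the episode above 0.02 m).
It also fails if it takes over 72 s, if anything falls off the work surface, if the arm or the gripper's body presses on something with over 40 N, if the wrist force passes 120 N, or if a joint passes its speed limit or range.

## Working session

There is one attempt and no reset: what is moved stays moved. The work goes in short steps, Python scripts to look and compute and a shell command to move; the robot and the scene stay as the last step left them, time stands still between calls to the robot, and variables do not carry over. Pictures are saved under pics/ and viewed, and the job is handed in when it is done.

```bash
mkdir -p pics; ls; python3 - <<'E'
from plant import monitor, capture, calibration, manip
import cv2,numpy as np
s=monitor.read_state();print(s);print(manip.tcp_to_tips)
for n in ("scene","top","wrist"):
    c=calibration(n);print(n,c)
    im=capture(n);cv2.imwrite(f"pics/{n}0.png",im[:,:,::-1])
E
```

```text
pics
{'t': 0.0, 'q': array([ 1.19000874e+00,  2.13372449e-01, -3.50520280e-02,  1.32347225e+00,
        2.87525109e-06,  1.57079355e+00]), 'qd': array([-3.33893826e-05,  5.89801778e-04, -9.92902032e-04, -7.21906125e-05,
        4.49055244e-04,  8.22276014e-04]), 'joint_efforts': array([-2.84460992e-03, -6.86173224e+01,  4.87114227e+01,  1.77434133e-02,
       -2.84482094e-04,  1.08802985e-05]), 'ee_pos': array([185.77538451, 464.06107866, 404.21070813]), 'eef_rot': array([-1.05534958e-04,  1.89244197e-01,  9.81929901e-01, -5.39983697e-04]), 'wrist_force': array([ 0.00960177,  0.16127556, -0.301673  ]), 'wrist_torque': array([ 0.03822418, -0.02945257, -0.04449109]), 'gripper_width': 85.61657111131866}
173.4
scene {'fx': 392.87563053708567, 'fy': 392.87563053708567, 'cx': 327.80215912770257, 'cy': 198.36708577954144, 'pose': array([[ 5.85311498e-01, -4.95119873e-01,  6.42080027e-01,
         1.27178349e+03],
       [ 8.10725854e-01,  3.68691318e-01, -4.54742016e-01,
        -5.63241980e+02],
       [-1.15775230e-02,  7.86716609e-01,  6.17205750e-01,
         7.97478169e+02],
       [ 0
[... 290 characters left out ...]
22581e-01,  1.88201250e-02, -7.81081637e-04,
        -2.82796448e+01],
       [ 3.38672550e-03,  2.20402053e-01,  9.75403232e-01,
         1.16777614e+03],
       [ 0.00000000e+00,  0.00000000e+00,  0.00000000e+00,
         1.00000000e+00]])}
wrist {'fx': 310.2197823073308, 'fy': 310.2197823073308, 'cx': 320.2808524532846, 'cy': 199.63517797090196, 'pose': array([[ 3.72361047e-01, -8.88760390e-01, -2.67305479e-01,
         1.16742861e+02],
       [ 9.28086702e-01,  3.56108770e-01,  1.08819194e-01,
         4.92905746e+02],
       [-1.52436373e-03, -2.88602689e-01,  9.57447734e-01,
         3.72695150e+02],
       [ 0.00000000e+00,  0.00000000e+00,  0.00000000e+00,
         1.00000000e+00]])}
```

View pics/top0.png

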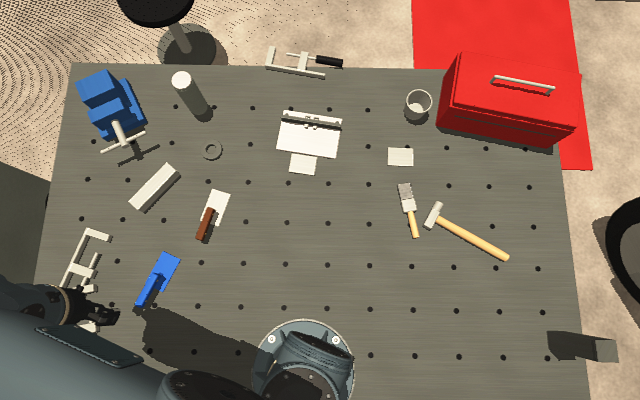

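View pics/scene0.png

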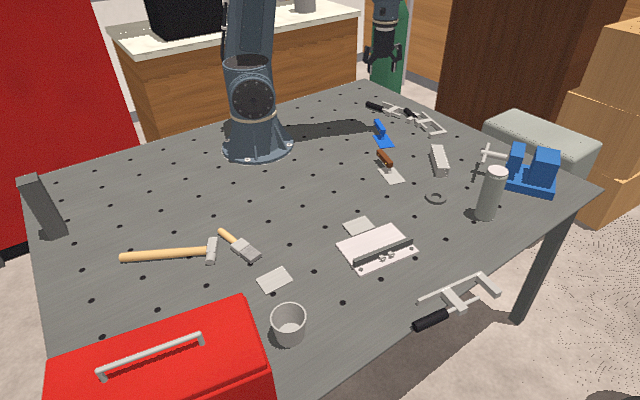

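View pics/wrist0.png

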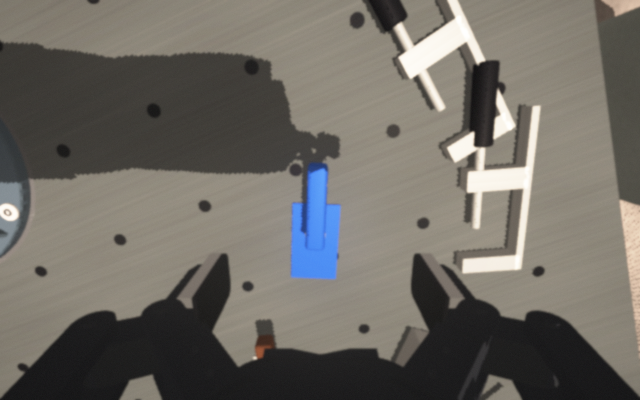

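The top view shows the turner near (212,212), the fixture at (309,135) with the blank in front at (303,163), and the blue look-alike at (158,280). I'll measure them next.

```bash
cat > h.py <<'E'
from plant import monitor, capture, calibration, manip
import cv2,numpy as np
from scipy.spatial.transform import Rotation as R
def ray(c,u,v):
    d=np.array([(u-c['cx'])/c['fx'],-(v-c['cy'])/c['fy'],-1.0]);P=c['pose']
    return P[:3,3],P[:3,:3]@d
def onz(c,u,v,z):
    o,d=ray(c,u,v);return o+d*(z-o[2])/d[2]
def proj(c,p):
    P=c['pose'];q=P[:3,:3].T@(np.asarray(p,float)-P[:3,3]);return np.array([c['cx']+c['fx']*q[0]/-q[2],c['cy']-c['fy']*q[1]/-q[2]])
def snap(n,name):
    c=calibration(n);im=capture(n)[:,:,::-1].copy();cv2.imwrite(f"pics/{name}.png",im);return c,im
def rot(): 
    q=monitor.read_state()['eef_rot'];return R.from_quat([q[1],q[2],q[3],q[0]])
E
python3 - <<'E'
from h import *
c=calibration("top");im=cv2.imread("pics/top0.png")
crop=im[60:260,180:440];cv2.imwrite("pics/crop0.png",cv2.resize(crop,None,fx=3,fy=3,interpolation=cv2.INTER_CUBIC))
E
```

```text
(no output)
```

View pics/crop0.png

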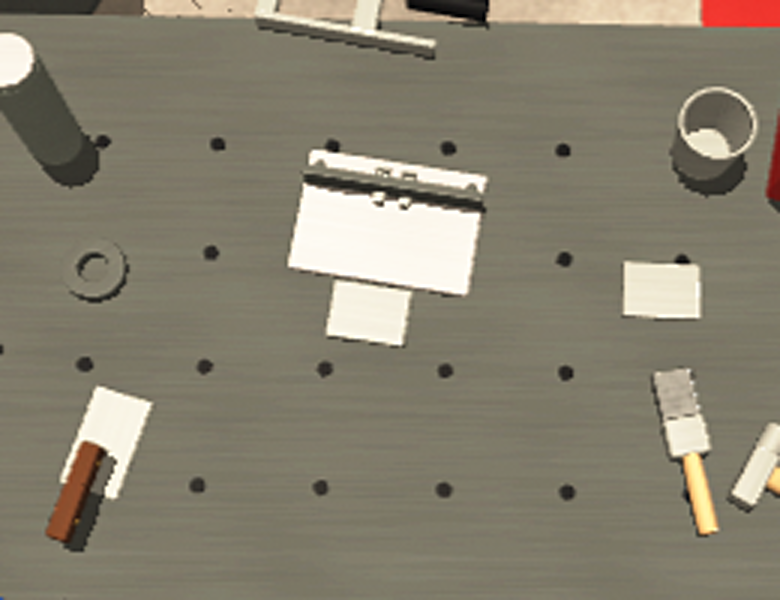

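```bash
python3 - <<'E'
from h import *
c=calibration("top")
im=cv2.imread("pics/top0.png");hsv=cv2.cvtColor(im,cv2.COLOR_BGR2HSV)
m=((hsv[...,1]<45)&(hsv[...,2]>190)).astype(np.uint8)
n,l,st,ce=cv2.connectedComponentsWithStats(m)
for i in range(1,n):
    if st[i,4]>150 and 180<ce[i][0]<440 and 60<ce[i][1]<260:print(st[i],ce[i])
P=lambda a,b,z:onz(c,180+a/3,60+b/3,z).round(1)
print("fixture near L,R",P(288,267,8),P(467,295,8),"far",P(312,151,8),P(486,177,8))
print("blank",[P(a,b,7) for a,b in((330,281),(412,292),(403,346),(326,335))])
print("blade",[P(a,b,2.5) for a,b in((97,388),(152,403),(118,498),(62,482))])
print("handle top",[P(a,b,48) for a,b in((81,441),(105,447),(71,543),(47,535))])
E
```

```text
[265  46  60  30 377] [291.0397878   61.09814324]
[172  71  19  18 258] [180.8255814   79.49612403]
[283 110  59  14 239] [311.66945607 115.9707113 ]
[ 276  121   64   37 1614] [307.57620818 139.69888476]
[388 147  25  19 437] [400.04118993 156.32036613]
[289 153  28  22 458] [302.31877729 163.79257642]
[200 189  30  37 446] [216.80717489 203.06950673]
[401 193  15  19 171] [408.44444444 203.40350877]
[425 202  17  26 184] [433.04891304 215.02717391]
fixture near L,R [656.8 101.    8. ] [629.6 -87.4   8. ] far [789.1  80.6   8. ] [ 762.7 -106.7    8. ]
blank [array([642.5,  56.4,   7. ]), array([632.1, -29.8,   7. ]), array([573.1, -21.5,   7. ]), array([583.5,  58.6,   7. ])]
blade [array([523.3, 292.9,   2.5]), array([508.5, 235.2,   2.5]), array([409.4, 262.9,   2.5]), array([424.7, 320.7,   2.5])]
handle top [array([458.2, 291.9,  48. ]), array([452.7, 267.9,  48. ]), array([358.1, 293.4,  48. ]), array([365.3, 317.1,  48. ])]
```

```bash
cat >> h.py <<'E'
def plan(p,yaw,pitch=0.0):
    """move needed (tool axes, cm; rotvec) to reach TCP p (mm) with tool pointing down and handle dir (tool -x or +x chosen nearest) yaw"""
    s=monitor.read_state();r=rot();best=None
    for k in (0,np.pi):
        # tool z down, tool x along heading yaw+k
        xh=np.array([np.cos(yaw+k),np.sin(yaw+k),0]);z=np.array([0,0,-1.]);y=np.cross(z,xh)
        M=np.column_stack([xh,y,z])
        h=np.array([np.cos(yaw),np.sin(yaw),0]);ax=np.cross([0,0,1],h)
        T=R.from_rotvec(-pitch*ax)*R.from_matrix(M)   # pitch>0 : front up
        d=(r.inv()*T).as_rotvec()
        if best is None or np.linalg.norm(d)<np.linalg.norm(best[1]):best=(r.inv().apply(np.asarray(p)-s['ee_pos'])/10,d)
    return best
def st():
    s=monitor.read_state();M=rot().as_matrix()
    print("t %.2f"%s['t'],"p",s['ee_pos'].round(2),"xax",M[:,0].round(4),"zax",M[:,2].round(4),"F",s['wrist_force'].round(2),"w %.1f"%s['gripper_width'],"q",s['q'].round(3))
E
python3 - <<'E'
from h import *
st()
t=plan([429.5,287.8,290],-0.273);print(t[0].round(2),t[1].round(3))
E
```

```text
t 0.15 p [185.77 464.09 404.34] xax [-0.9284  0.3716  0.    ] zax [-3.e-04 -8.e-04 -1.e+00] F [ 0.45 -0.54  0.29] w 85.2 q [ 1.19   0.213 -0.035  1.323  0.     1.571]
[-29.18  -7.3   11.44] [-0.001 -0.    -0.108]
```

```bash
R='{"jaw":100,"travel":[0,0,0],"angular":[0,0,-0.18]}'; python3 -m jog '[{"jaw":100,"travel":[-5,0,0],"angular":[0,0,-0.18]},{"jaw":100,"travel":[-5,0,0],"angular":[0,0,-0.18]},{"jaw":100,"travel":[-5,0,0],"angular":[0,0,-0.18]},{"jaw":100,"travel":[-5,0,0],"angular":[0,0,-0.18]},{"jaw":100,"travel":[0,0,0],"angular":[0,0,-0.18]}]'
python3 -c "
from h import *
st()"
```

```text
t: 0.78
ee_pos: [384.9, 442.7, 402.9]
eef_rot: [-0.001, -0.268, 0.963, -0.001]
wrist_force: [0.1, 0.5, -1.5]
gripper_width: 85.1
t 0.78 p [384.9  442.65 402.92] xax [-0.856  -0.5169  0.0024] zax [-0.0016 -0.002  -1.    ] F [ 0.1   0.47 -1.52] w 85.1 q [ 0.855  0.399  0.215  1.39  -0.     0.312]
```

```bash
python3 -m jog '[{"jaw":100,"travel":[0,0,0],"angular":[0,0,-0.18]},{"jaw":100,"travel":[0,0,0],"angular":[0,0,-0.18]},{"jaw":100,"travel":[0,0,0],"angular":[0,0,-0.18]},{"jaw":100,"travel":[0,0,0],"angular":[0,0,-0.18]},{"jaw":100,"travel":[0,0,0],"angular":[0,0,-0.18]}]' >/dev/null;  python3 -m jog '[{"jaw":100,"travel":[0,0,0],"angular":[0,0,-0.18]},{"jaw":100,"travel":[0,0,0],"angular":[0,0,-0.18]},{"jaw":100,"travel":[0,0,0],"angular":[0,0,-0.18]},{"jaw":100,"travel":[0,0,0],"angular":[0,0,-0.18]},{"jaw":100,"travel":[0,0,0],"angular":[0,0,-0.18]}]'
python3 -c "
from h import *
st()
t=plan([410,293,330],-0.273);print(t[0].round(2),t[1].round(3))"
```

```text
t: 2.02
ee_pos: [385.9, 442.1, 399.1]
eef_rot: [0.005, 0.933, -0.361, -0.002]
wrist_force: [0.0, -0.4, 0.5]
gripper_width: 85.0
t 2.02 p [385.85 442.13 399.15] xax [ 7.394e-01 -6.733e-01  3.000e-04] zax [-0.0063 -0.0073 -1.    ] F [ 0.03 -0.37  0.52] w 85.0 q [ 0.853  0.404  0.214  1.39  -0.    -1.55 ]
[11.82  9.33  7.01] [ 0.01   0.002 -0.466]
```

```bash
python3 -m jog '[{"jaw":100,"travel":[4,3,2],"angular":[0.005,0,-0.17]},{"jaw":100,"travel":[4,2.5,2],"angular":[0.005,0,-0.17]},{"jaw":100,"travel":[4,2,2],"angular":[0,0,-0.12]},{"jaw":100,"travel":[0,0,0],"angular":[0,0,0]}]'
python3 -c "
from h import *
st()
t=plan([410,293,330],-0.273);print(t[0].round(2),t[1].round(3))
snap('wrist','w1')"
```

```text
t: 2.52
ee_pos: [446.0, 313.7, 336.6]
eef_rot: [-0.0, 0.992, -0.129, -0.001]
wrist_force: [0.3, 0.5, 0.4]
gripper_width: 85.2
t 2.52 p [446.02 313.65 336.63] xax [ 0.9668 -0.2554 -0.0018] zax [-1.6e-03  9.0e-04 -1.0e+00] F [0.35 0.49 0.44] w 85.2 q [ 6.120e-01  3.270e-01 -5.600e-02  1.189e+00  2.000e-03 -2.271e+00]
[-2.95  2.92  0.67] [-0.     0.002  0.015]
```

View pics/w1.png

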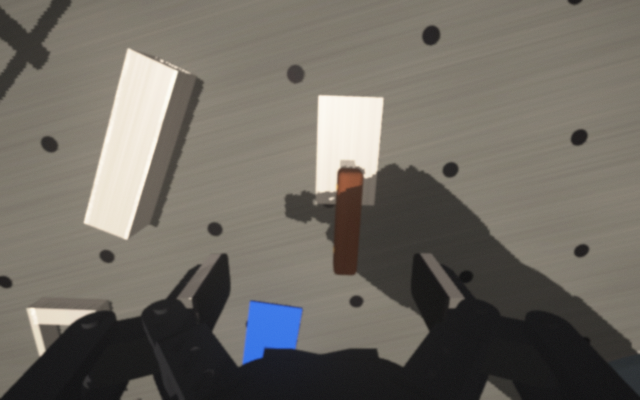

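The wrist view shows the turner fully: blade corners about (318,96) and (383,97), handle from (350,169) to (345,274). I'll measure them with sub-pixel fits.

```bash
python3 - <<'E'
from h import *
c=calibration("wrist")
im=cv2.imread("pics/w1.png");hsv=cv2.cvtColor(im,cv2.COLOR_BGR2HSV)
ho=((hsv[...,0]<15)&(hsv[...,1]>110)&(hsv[...,2]>50)).astype(np.uint8)
n,l,s,ce=cv2.connectedComponentsWithStats(ho);i=1+np.argmax(s[1:,4]);print(s[i],ce[i])
ys,xs=np.where(l==i)
box=cv2.boxPoints(cv2.minAreaRect(np.column_stack([xs,ys]).astype(np.float32)));print(box.round(1))
print("handle",[onz(c,u,v,48).round(1) for u,v in box])
print("blade",[onz(c,u,v,2.5).round(1) for u,v in((318,96),(383,97),(376,206),(316,204))])
E
```

```text
[ 334  170   29  104 2359] [347.28613819 220.7439593 ]
[[330.9 272.4]
 [338.5 168.7]
 [362.8 170.5]
 [355.1 274.2]]
handle [array([368.8, 326.6,  48. ]), array([462.7, 296. ,  48. ]), array([455.9, 276.6,  48. ]), array([361.1, 305.1,  48. ])]
blade [array([524.5, 297.7,   2.5]), array([508.1, 239.6,   2.5]), array([405.4, 267.9,   2.5]), array([423.4, 327. ,   2.5])]
```

```bash
python3 -c "
from h import *
t=plan([430,291.5,250],-0.278);print(t[0].round(2),t[1].round(3))"
```

```text
[-0.89  2.66  8.75] [-0.002  0.001  0.019]
```

```bash
python3 -m jog '[{"jaw":100,"travel":[-0.4,1.3,4.3],"angular":[0,0,0.01]},{"jaw":100,"travel":[-0.4,1.3,4.3],"angular":[0,0,0.01]},{"jaw":100,"travel":[0,0,0],"angular":[0,0,0]}]' >/dev/null
python3 - <<'E'
from h import *
st()
c,im=snap('wrist','w2')
hsv=cv2.cvtColor(im,cv2.COLOR_BGR2HSV)
ho=((hsv[...,0]<15)&(hsv[...,1]>110)&(hsv[...,2]>50)).astype(np.uint8)
n,l,s,ce=cv2.connectedComponentsWithStats(ho);i=1+np.argmax(s[1:,4]);print(s[i],ce[i])
ys,xs=np.where(l==i)
box=cv2.boxPoints(cv2.minAreaRect(np.column_stack([xs,ys]).astype(np.float32)));print(box.round(1))
print("handle",[onz(c,u,v,48).round(1) for u,v in box])
E
```

```text
t 2.95 p [430.14 293.84 251.21] xax [ 9.607e-01 -2.775e-01 -2.000e-04] zax [ 0.001   0.0041 -1.    ] F [-0.28 -0.12  1.22] w 85.2 q [ 0.599  0.334 -0.273  0.961  0.003 -2.262]
[ 307  180   36  148 4736] [324.01541385 252.50147804]
[[307. 180.]
 [342. 180.]
 [342. 327.]
 [307. 327.]]
handle [array([464., 294.,  48.]), array([458.5, 274.9,  48. ]), array([362.2, 300.7,  48. ]), array([368.5, 323. ,  48. ])]
```

View pics/w2.png

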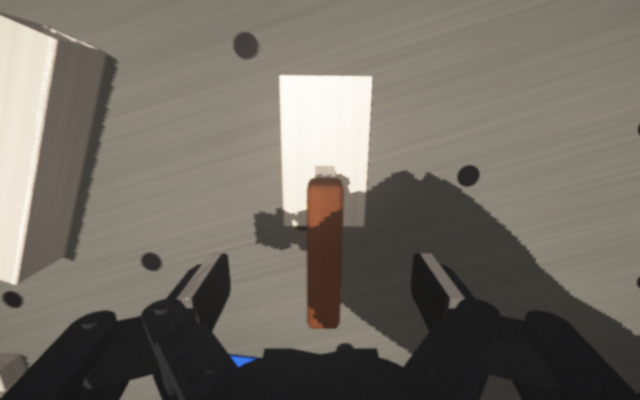

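```bash
python3 -c "
from h import *
c=calibration('wrist')
print([onz(c,u,v,2.5).round(1) for u,v in((279.5,75),(372.5,76))])
t=plan([432,292,192],-0.278);print(t[0].round(2),t[1].round(3))"
```

```text
[array([528.4, 297.6,   2.5]), array([510.7, 238.9,   2.5])]
[0.15 0.28 6.11] [-0.007 -0.002 -0.003]
```

```bash
python3 -m jog '[{"jaw":100,"travel":[0.2,0.2,3],"angular":[-0.004,-0.002,0]},{"jaw":100,"travel":[0.1,0.1,3],"angular":[0,0,0]},{"jaw":100,"travel":[0,0,0],"angular":[0,0,0]}]'
python3 -c "
from h import *
st()
t=plan([433,292,191],-0.278);print(t[0].round(2),t[1].round(3))"
```

```text
t: 3.38
ee_pos: [436.6, 295.8, 199.0]
eef_rot: [-0.005, 0.99, -0.139, 0.004]
wrist_force: [0.1, 0.3, 1.5]
gripper_width: 85.3
t 3.38 p [436.56 295.8  198.97] xax [ 0.9612 -0.2757  0.0061] zax [ 0.0088  0.0087 -0.9999] F [0.11 0.29 1.55] w 85.3 q [ 5.950e-01  3.930e-01 -3.340e-01  8.320e-01  2.000e-03 -2.267e+00]
[-0.24  0.47  0.79] [-0.011 -0.006 -0.001]
```

```bash
python3 -m jog '[{"jaw":100,"travel":[-0.3,0.5,0.8],"angular":[-0.011,-0.006,0]},{"jaw":100,"travel":[0,0,0],"angular":[0,0,0]}]'>/dev/null
python3 -c "
from h import *
st()
t=plan([433,292,191],-0.278);print(t[0].round(2),t[1].round(3))"
```

```text
t 3.62 p [433.34 293.25 193.98] xax [ 0.9614 -0.2751  0.0024] zax [ 0.003   0.0017 -1.    ] F [ 0.36  0.18 -0.56] w 85.5 q [ 0.595  0.396 -0.344  0.827 -0.    -2.268]
[0.   0.13 0.3 ] [-0.002 -0.002 -0.001]
```

```bash
python3 -m jog '[{"jaw":100,"travel":[0,0.1,0.35],"angular":[-0.002,-0.002,0]},{"jaw":20,"travel":[0,0,0],"angular":[0,0,0]},{"jaw":0,"travel":[0,0,0],"angular":[0,0,0]},{"jaw":0,"travel":[0,0,0],"angular":[0,0,0]},{"jaw":0,"travel":[0,0,0],"angular":[0,0,0]}]' 60
python3 -m jog '[{"jaw":0,"travel":[0,0,0],"angular":[0,0,0]},{"jaw":0,"travel":[0,0,0],"angular":[0,0,0]},{"jaw":0,"travel":[0,0,0],"angular":[0,0,0]},{"jaw":0,"travel":[0,0,0],"angular":[0,0,0]}]' 110
python3 -c "
from h import *
st()"
```

```text
t: 4.25
ee_pos: [433.7, 292.7, 192.2]
eef_rot: [-0.001, 0.99, -0.139, 0.001]
wrist_force: [0.8, 0.5, 2.0]
gripper_width: 21.2
t: 4.75
ee_pos: [433.8, 292.7, 192.3]
eef_rot: [-0.001, 0.99, -0.139, 0.001]
wrist_force: [0.2, 0.2, 1.8]
gripper_width: 20.6
t 4.75 p [433.77 292.71 192.34] xax [ 0.9613 -0.2754  0.0021] zax [ 0.0028  0.0019 -1.    ] F [0.22 0.19 1.82] w 20.6 q [ 0.594  0.398 -0.346  0.824  0.    -2.269]
```

```bash
python3 -m jog '[{"jaw":0,"travel":[0,0,-3],"angular":[0,0,0]},{"jaw":0,"travel":[0,0,-4],"angular":[0,0,0]},{"jaw":0,"travel":[0,0,0],"angular":[0,0,0]}]'
python3 - <<'E'
from h import *
st()
t=plan([480,30,265],-0.146);print(t[0].round(2),t[1].round(3))
snap('wrist','w3')
E
```

```text
t: 5.12
ee_pos: [433.1, 292.2, 263.0]
eef_rot: [-0.0, 0.99, -0.139, 0.0]
wrist_force: [-0.4, 0.7, -3.2]
gripper_width: 20.4
t 5.12 p [433.08 292.24 263.02] xax [ 9.613e-01 -2.754e-01  3.000e-04] zax [ 4.e-04  4.e-04 -1.e+00] F [-0.36  0.65 -3.21] w 20.4 q [ 0.594  0.328 -0.248  0.994  0.    -2.269]
[11.73 23.92 -0.21] [-0.    -0.    -0.133]
```

View pics/w3.png

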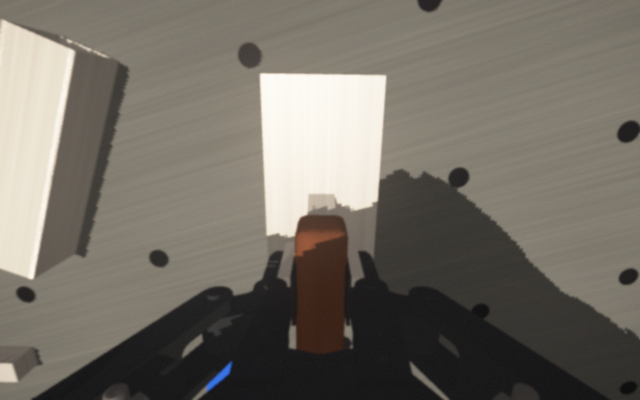

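```bash
python3 - <<'E'
from h import *
c=calibration('wrist');s=monitor.read_state();r=rot()
a=onz(c,260.5,73.5,s['ee_pos'][2]-192.3+2.5);b=onz(c,386.5,75,s['ee_pos'][2]-192.3+2.5)
print(np.linalg.norm(a-b)); 
for p in (a,b,(a+b)/2):print(r.inv().apply(p-s['ee_pos']).round(1))
E
```

```text
59.78474373110365
[ 87.6 -29.5 189.6]
[ 86.9  30.3 189.7]
[ 87.2   0.4 189.7]
```

```bash
python3 -m jog '[{"jaw":0,"travel":[2,4,0],"angular":[0,0,-0.03]},{"jaw":0,"travel":[2,5,0],"angular":[0,0,-0.03]},{"jaw":0,"travel":[2,5,0],"angular":[0,0,-0.03]},{"jaw":0,"travel":[2,5,0],"angular":[0,0,-0.02]},{"jaw":0,"travel":[1,3,0],"angular":[0,0,-0.02]}]' >/dev/null
python3 - <<'E'
from h import *
st()
t=plan([470,36,262],-0.146);print(t[0].round(2),t[1].round(3))
E
```

```text
t 5.80 p [470.62  52.12 254.9 ] xax [ 0.9902 -0.1395 -0.009 ] zax [-0.0095 -0.0031 -1.    ] F [ 0.99  0.09 -2.96] w 20.4 q [ 1.110e-01  2.480e-01 -3.810e-01  9.510e-01 -2.000e-03 -2.891e+00]
[ 0.16  1.61 -0.7 ] [0.004 0.009 0.006]
```

```bash
python3 -m jog '[{"jaw":0,"travel":[0.1,1.6,-0.7],"angular":[0.004,0.009,0.003]},{"jaw":0,"travel":[0,0,0],"angular":[0,0,0]}]' >/dev/null
python3 - <<'E'
from h import *
st()
c,im=snap('wrist','w4')
E
```

```text
t 6.05 p [468.57  33.42 259.31] xax [ 0.9893 -0.1459 -0.0039] zax [-4.1e-03 -9.0e-04 -1.0e+00] F [ 0.88 -0.8  -2.84] w 19.9 q [ 7.100e-02  2.340e-01 -3.870e-01  9.530e-01 -1.000e-03 -2.924e+00]
```

View pics/w4.png

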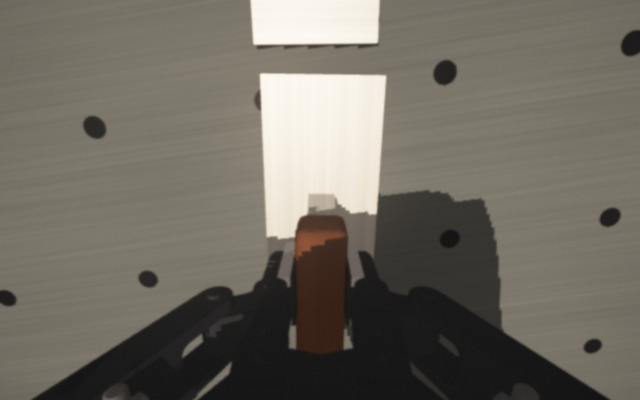

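The blank's near edge shows at row ~44, columns 254–379, just ahead of the blade's front edge (row 74) and nearly parallel.

```bash
python3 - <<'E'
from h import *
c=calibration('wrist');s=monitor.read_state();r=rot()
a=onz(c,254,45.5,7);b=onz(c,379,44.5,7)
print(a,b,np.linalg.norm(a-b),np.arctan2((a-b)[0],(a-b)[1]))
for p in (a,b,(a+b)/2):print(r.inv().apply(p-s['ee_pos']).round(1))
E
```

```text
[582.51101357  61.21282096   7.        ] [571.37045119 -18.43855661   7.        ] 80.4267000405556 0.13896504208837307
[110.  -43.9 251.5]
[110.6  36.5 251.6]
[110.3  -3.7 251.5]
```

```bash
python3 -m jog '[{"jaw":0,"travel":[0,-0.4,2],"angular":[0,0.006,0.003]},{"jaw":0,"travel":[0,0,2],"angular":[0,0,0]},{"jaw":0,"travel":[0,0,1.8],"angular":[0,0,0]},{"jaw":0,"travel":[0,0,0],"angular":[0,0,0]}]' >/dev/null
python3 - <<'E'
from h import *
st()
t=plan([468.6,37,194],-0.142,0.002);print(t[0].round(2),t[1].round(4))
E
```

```text
t 6.60 p [467.75  41.03 196.55] xax [ 0.9895 -0.1448 -0.0028] zax [-0.003  -0.0014 -1.    ] F [-0.9  -0.36 -1.44] w 20.8 q [ 8.800e-02  3.010e-01 -4.780e-01  7.940e-01 -1.000e-03 -2.908e+00]
[0.14 0.39 0.25] [ 0.0019  0.0048 -0.0033]
```

```bash
python3 -m jog '[{"jaw":0,"travel":[0.1,0.35,0.3],"angular":[0.002,0.005,-0.003]},{"jaw":0,"travel":[0,0,0],"angular":[0,0,0]}]' >/dev/null
python3 - <<'E'
from h import *
st()
t=plan([468.6,37,193],-0.142,0.002);print(t[0].round(2),t[1].round(4))
snap('wrist','w5')
E
```

```text
t 6.85 p [468.41  37.93 193.88] xax [ 0.9901 -0.1405  0.0027] zax [ 2.7e-03 -1.0e-04 -1.0e+00] F [ 0.45 -0.02 -2.05] w 20.4 q [ 0.081  0.302 -0.485  0.781 -0.    -2.92 ]
[0.03 0.09 0.09] [-0.0003 -0.0007  0.001 ]
```

View pics/w5.png

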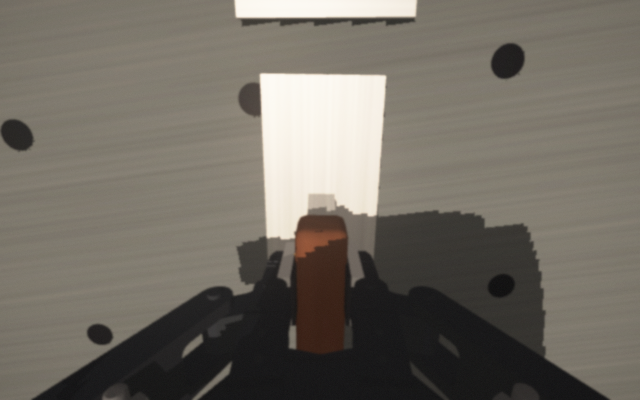

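```bash
python3 - <<'E'
from h import *
c=calibration('wrist');s=monitor.read_state();r=rot()
a=onz(c,236,17.5,7);b=onz(c,416,16.5,7);t=onz(c,323.5,74.3,4)
print(np.linalg.norm(a-b))
for p in (a,b,(a+b)/2,t):print(r.inv().apply(p-s['ee_pos']).round(1))
E
```

```text
80.14667656452754
[110.7 -38.8 187.5]
[111.1  41.3 187.4]
[110.9   1.3 187.4]
[ 87.4   0.3 190.4]
```

```bash
python3 -m jog '[{"jaw":0,"travel":[0.4,0.1,0.11],"angular":[0,0,0.001]},{"jaw":0,"travel":[0.8,0,0],"angular":[0,0,0]},{"jaw":0,"travel":[0.8,0,0],"angular":[0,0,0]},{"jaw":0,"travel":[0,0,0],"angular":[0,0,0]}]' >/dev/null
python3 - <<'E'
from h import *
st()
c,im=snap('wrist','w6')
E
```

```text
t 7.40 p [490.48  33.8  193.99] xax [ 0.9898 -0.142   0.0052] zax [ 5.3e-03  2.0e-04 -1.0e+00] F [ 0.39  0.83 -2.65] w 20.7 q [ 0.069  0.339 -0.43   0.796 -0.    -2.93 ]
```

View pics/w6.png

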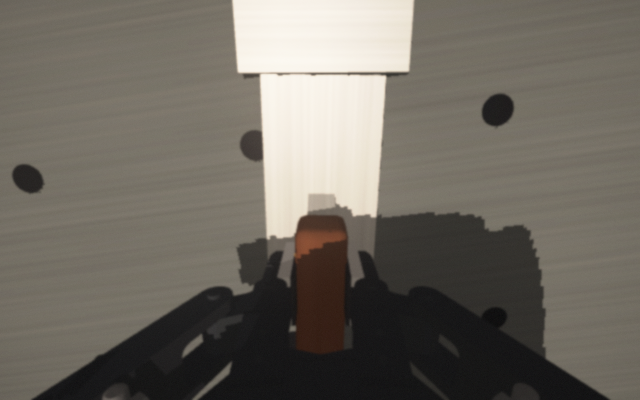

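```bash
python3 -m jog '[{"jaw":0,"travel":[-0.2,0,0.15],"angular":[0,-0.003,0]},{"jaw":0,"travel":[0,0,0.05],"angular":[0,0,0]},{"jaw":0,"travel":[0,0,0],"angular":[0,0,0]}]' >/dev/null
python3 - <<'E'
from h import *
st()
E
```

```text
t 7.83 p [487.75  34.18 192.37] xax [ 0.9899 -0.142   0.0022] zax [ 2.3e-03  6.0e-04 -1.0e+00] F [ 0.93  0.07 -2.73] w 20.6 q [ 0.07   0.338 -0.437  0.793  0.    -2.929]
```

```bash
python3 -m jog '[{"jaw":0,"travel":[0.4,0,0.02],"angular":[0,-0.001,0]},{"jaw":0,"travel":[0.4,0,0.02],"angular":[0,-0.001,0]},{"jaw":0,"travel":[0,0,0],"angular":[0,0,0]}]' >/dev/null
python3 - <<'E'
from h import *
st()
c,im=snap('wrist','w7')
E
```

```text
t 8.20 p [495.02  33.21 192.39] xax [ 0.9899 -0.1415 -0.0012] zax [-0.0011  0.0012 -1.    ] F [ 0.25 -0.09 -0.83] w 19.9 q [ 6.700e-02  3.520e-01 -4.160e-01  8.040e-01  1.000e-03 -2.933e+00]
```

View pics/w7.png

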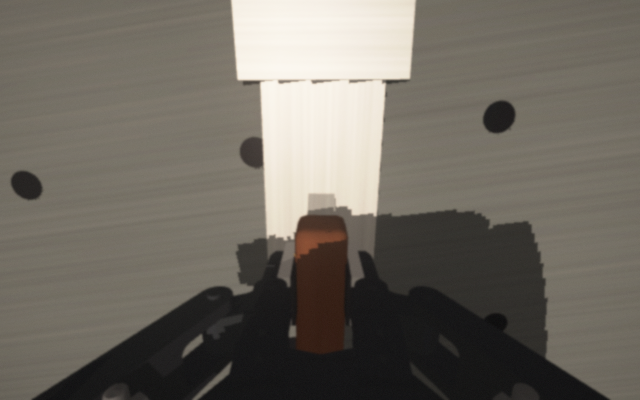

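```bash
python3 -m jog '[{"jaw":0,"travel":[0.3,0,0.01],"angular":[0,0.002,0]},{"jaw":0,"travel":[0.3,0,0],"angular":[0,0,0]},{"jaw":0,"travel":[0,0,0],"angular":[0,0,0]}]' >/dev/null
python3 - <<'E'
from h import *
st()
E
python3 -m jog '[{"jaw":0,"travel":[0.3,0,0],"angular":[0,0,0]},{"jaw":0,"travel":[0,0,0],"angular":[0,0,0]}]' >/dev/null
python3 - <<'E'
from h import *
st()
c,im=snap('wrist','w8')
E
```

```text
t 8.62 p [500.46  32.46 192.35] xax [ 9.900e-01 -1.414e-01 -2.000e-04] zax [ 0.      0.0011 -1.    ] F [1.99 0.08 0.52] w 20.3 q [ 6.400e-02  3.610e-01 -4.030e-01  8.070e-01  1.000e-03 -2.935e+00]
t 8.88 p [503.25  32.04 192.33] xax [ 9.900e-01 -1.413e-01 -5.000e-04] zax [-4.0e-04  1.2e-03 -1.0e+00] F [ 1.74 -0.51  0.58] w 20.5 q [ 6.300e-02  3.660e-01 -3.950e-01  8.100e-01  1.000e-03 -2.937e+00]
```

View pics/w8.png

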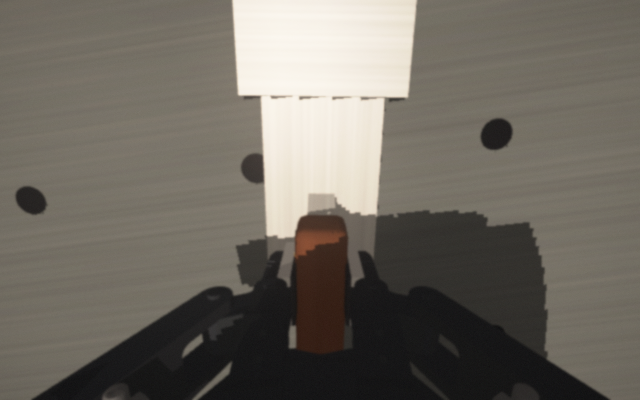

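```bash
cat > edge.py <<'E'
from h import *
import sys
a=list(map(float,sys.argv[1:4]))
c=calibration('wrist');s=monitor.read_state();r=rot()
for p in (onz(c,a[0],a[1],7),onz(c,a[2],a[1],7)):print(r.inv().apply(p-s['ee_pos']).round(1))
E
python3 edge.py 238 97.5 409
```

```text
[ 76.8 -40.  185.3]
[ 76.8  40.5 185.2]
```

```bash
for i in 1; do python3 -m jog '[{"jaw":0,"travel":[0.25,0,0],"angular":[0,0.001,0]},{"jaw":0,"travel":[0,0,0],"angular":[0,0,0]}]' >/dev/null
python3 - <<'E'
from h import *
st()
E
done
python3 -m jog '[{"jaw":0,"travel":[0.2,0,0],"angular":[0,0,0]},{"jaw":0,"travel":[0,0,0],"angular":[0,0,0]}]' >/dev/null
python3 - <<'E'
from h import *
st()
c,im=snap('wrist','w9')
c,im=snap('top','t9')
cv2.imwrite("pics/t9c.png",cv2.resize(im[90:220,230:390],None,fx=5,fy=5,interpolation=cv2.INTER_CUBIC)[:600,:800])
E
```

```text
t 9.18 p [505.28  31.76 192.33] xax [ 9.900e-01 -1.411e-01 -4.000e-04] zax [-2.0e-04  1.2e-03 -1.0e+00] F [1.06 0.28 0.99] w 20.5 q [ 6.200e-02  3.700e-01 -3.900e-01  8.120e-01  1.000e-03 -2.938e+00]
t 9.43 p [506.87  31.51 192.35] xax [ 0.99   -0.1411 -0.0012] zax [-0.0011  0.0013 -1.    ] F [ 1.61 -0.    0.8 ] w 20.5 q [ 6.200e-02  3.730e-01 -3.850e-01  8.140e-01  1.000e-03 -2.938e+00]
```

View pics/w9.png

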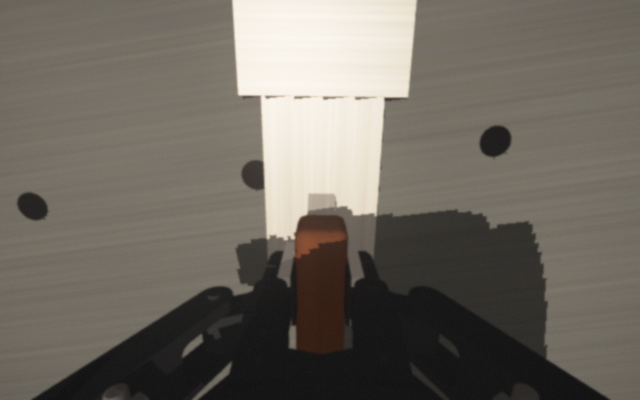

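View pics/t9c.png

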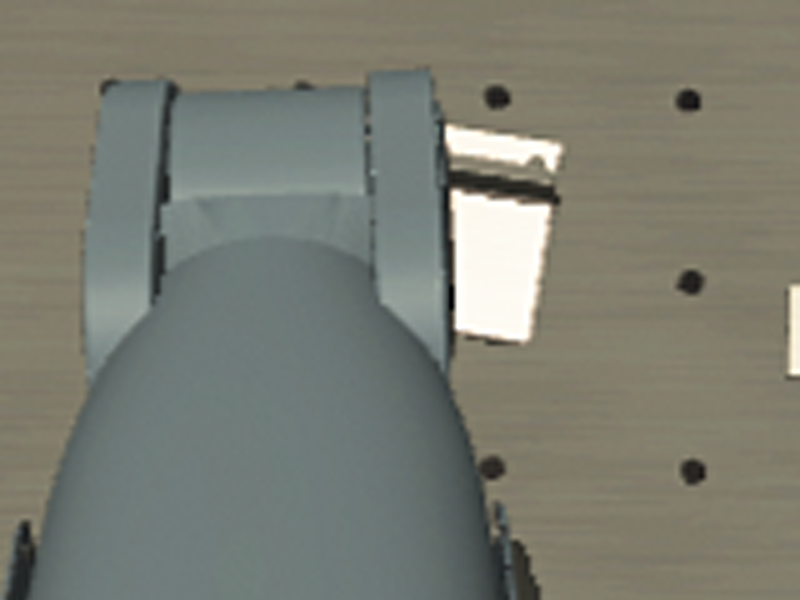

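The blank's near edge has stayed at row 97 while the bench holes moved on. The blade is against the pad and pushing the blank towards the step, so I'll continue gently until the force rises.

```bash
S="from h import *
st()"
python3 -m jog '[{"jaw":0,"travel":[0.15,0,0],"angular":[0,0.001,0]},{"jaw":0,"travel":[0,0,0],"angular":[0,0,0]}]' >/dev/null; python3 -c "$S"
python3 -m jog '[{"jaw":0,"travel":[0.15,0,0],"angular":[0,0.001,0]},{"jaw":0,"travel":[0,0,0],"angular":[0,0,0]}]' >/dev/null; python3 -c "$S"
```

```text
t 9.78 p [507.9   31.33 192.33] xax [ 0.99   -0.141  -0.0012] zax [-0.001   0.0013 -1.    ] F [1.97 0.52 0.25] w 20.1 q [ 6.100e-02  3.740e-01 -3.820e-01  8.150e-01  1.000e-03 -2.939e+00]
t 10.03 p [508.36  31.25 192.34] xax [ 0.99   -0.1408 -0.0027] zax [-0.0025  0.0016 -1.    ] F [ 0.4  -0.75  1.54] w 20.3 q [ 6.100e-02  3.760e-01 -3.800e-01  8.170e-01  2.000e-03 -2.939e+00]
```

```bash
S="from h import *
st()"
python3 -m jog '[{"jaw":0,"travel":[0.2,0,0],"angular":[0,0.003,0]},{"jaw":0,"travel":[0,0,0],"angular":[0,0,0]}]' >/dev/null; python3 -c "$S"
python3 -m jog '[{"jaw":0,"travel":[0.15,0,-0.02],"angular":[0,0.002,0]},{"jaw":0,"travel":[0,0,0],"angular":[0,0,0]}]' >/dev/null; python3 -c "$S
snap('wrist','w10')"
```

```text
t 10.28 p [508.51  31.13 192.36] xax [ 0.9901 -0.1405 -0.0039] zax [-0.0037  0.0018 -1.    ] F [ 0.82 -0.59  0.85] w 20.1 q [ 6.10e-02  3.77e-01 -3.78e-01  8.19e-01  2.00e-03 -2.94e+00]
t 10.53 p [508.78  31.01 192.34] xax [ 0.9901 -0.1402 -0.005 ] zax [-0.0047  0.002  -1.    ] F [ 1.27 -0.64  3.29] w 20.4 q [ 6.000e-02  3.780e-01 -3.770e-01  8.210e-01  2.000e-03 -2.941e+00]
```

View pics/w10.png

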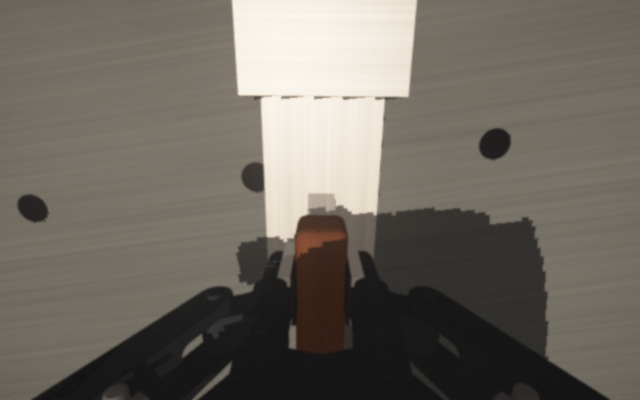

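```bash
S="from h import *
st()"
python3 -m jog '[{"jaw":0,"travel":[-0.35,0,-0.02],"angular":[0,0.007,0]},{"jaw":0,"travel":[-0.05,0,-0.15],"angular":[0,0,0]}]' >/dev/null; python3 -c "$S"
python3 -m jog '[{"jaw":0,"travel":[0,0,-0.4],"angular":[0,0,0]},{"jaw":0,"travel":[0.05,0,-0.5],"angular":[0,0,0]},{"jaw":0,"travel":[0.1,0,-0.5],"angular":[0,0,0]},{"jaw":0,"travel":[0,0,0],"angular":[0,0,0]}]' >/dev/null; python3 -c "$S
snap('wrist','w11')
snap('scene','s11')"
```

```text
t 10.82 p [504.58  31.56 193.66] xax [ 0.9901 -0.1404  0.002 ] zax [ 0.0021  0.001  -1.    ] F [ 0.7 -1.  -2.4] w 20.0 q [ 6.200e-02  3.660e-01 -3.920e-01  8.110e-01  1.000e-03 -2.938e+00]
t 11.32 p [506.17  31.32 208.63] xax [ 0.9901 -0.1404  0.0017] zax [ 0.0019  0.001  -1.    ] F [-0.15  0.09 -3.29] w 20.5 q [ 6.200e-02  3.510e-01 -3.680e-01  8.490e-01  1.000e-03 -2.939e+00]
```

View pics/w11.png

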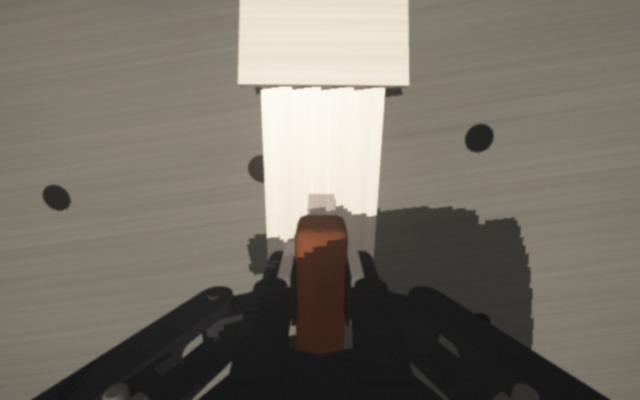

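View pics/s11.png

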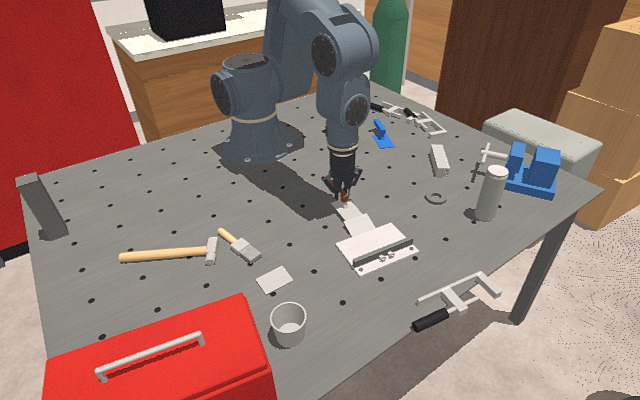

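```bash
S="from h import *
st()"
python3 -m jog '[{"jaw":0,"travel":[0.25,0,-0.65],"angular":[0,0,0]},{"jaw":0,"travel":[0.35,0,-0.65],"angular":[0,0,0]},{"jaw":0,"travel":[0.5,0,-0.65],"angular":[0,0,0]},{"jaw":0,"travel":[0,0,0],"angular":[0,0,0]}]' >/dev/null; python3 -c "$S
snap('wrist','w12')
snap('scene','s12')"
```

```text
t 11.93 p [517.69  29.62 229.17] xax [ 0.9901 -0.1404  0.0012] zax [ 0.0013  0.001  -1.    ] F [-1.06  0.62 -3.65] w 20.4 q [ 5.700e-02  3.510e-01 -3.100e-01  9.090e-01  1.000e-03 -2.944e+00]
```

View pics/w12.png

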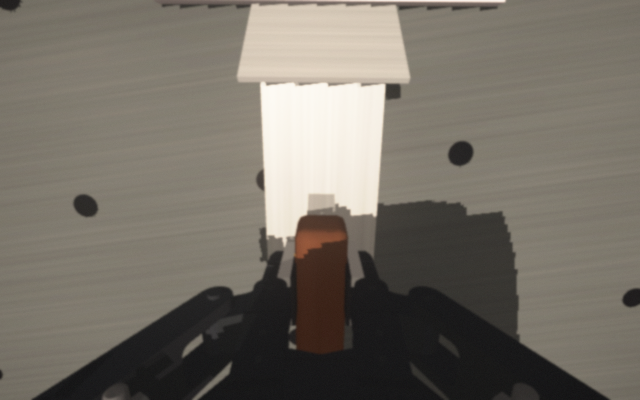

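The blank is levered to about 45°. The step edge shows at row ~4, and the blank's far edge is at it. Continuing along the arc.

```bash
S="from h import *
st()"
python3 - <<'E'
from h import *
c=calibration('wrist');s=monitor.read_state();r=rot()
for u,v in((163,4),(505,2)):
    p=onz(c,u,v,8);print(p.round(1),r.inv().apply(p-s['ee_pos']).round(1))
E
python3 -m jog '[{"jaw":0,"travel":[0.55,0,-0.45],"angular":[0,0,0]},{"jaw":0,"travel":[0.6,0,-0.45],"angular":[0,0,0]},{"jaw":0,"travel":[0.6,0,-0.3],"angular":[0,0,0]},{"jaw":0,"travel":[0.6,0,-0.25],"angular":[0,0,0]},{"jaw":0,"travel":[0,0,0],"angular":[0,0,0]}]' >/dev/null; python3 -c "$S
snap('wrist','w13')
snap('scene','s13')"
```

```text
[653.   96.8   8. ] [125.1 -85.3 220.6]
[628.1 -84.    8. ] [125.9  97.2 220.5]
t 12.65 p [542.23  26.08 243.92] xax [ 9.901e-01 -1.404e-01  2.000e-04] zax [ 4.e-04  9.e-04 -1.e+00] F [ 0.1  -0.19 -2.26] w 20.2 q [ 4.800e-02  3.830e-01 -2.210e-01  9.670e-01  1.000e-03 -2.953e+00]
```

View pics/w13.png

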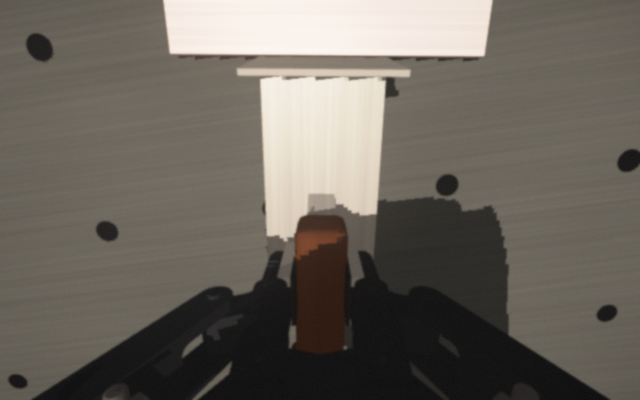

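```bash
S="from h import *
st()"
python3 -m jog '[{"jaw":0,"travel":[0.5,0,-0.07],"angular":[0,0,0]},{"jaw":0,"travel":[0.5,0,-0.07],"angular":[0,0,0]},{"jaw":0,"travel":[0.5,0,0],"angular":[0,0,0]}]' >/dev/null; python3 -c "$S
snap('wrist','w14')"
```

```text
t 13.12 p [557.05  23.97 245.05] xax [ 9.901e-01 -1.401e-01 -8.000e-04] zax [-6.e-04  9.e-04 -1.e+00] F [-0.38  0.47 -1.75] w 20.5 q [ 4.300e-02  4.100e-01 -1.770e-01  9.850e-01  1.000e-03 -2.958e+00]
```

View pics/w14.png

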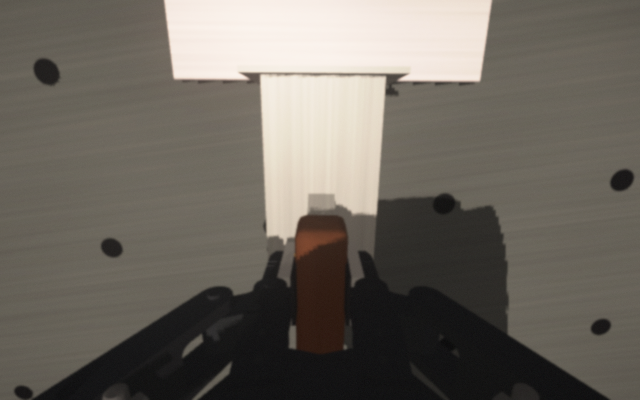

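```bash
S="from h import *
st()"
python3 -m jog '[{"jaw":0,"travel":[0.45,0,0],"angular":[0,0,0]},{"jaw":0,"travel":[0.45,0,0.05],"angular":[0,0.001,0]},{"jaw":0,"travel":[0.3,0,0.05],"angular":[0,0,0]},{"jaw":0,"travel":[0,0,0],"angular":[0,0,0]}]' >/dev/null; python3 -c "$S
snap('wrist','w15')"
```

```text
t 13.68 p [570.46  22.03 243.75] xax [ 9.901e-01 -1.402e-01  6.000e-04] zax [ 6.e-04  6.e-04 -1.e+00] F [ 0.38 -0.1  -2.88] w 20.3 q [ 3.800e-02  4.350e-01 -1.410e-01  9.940e-01  1.000e-03 -2.962e+00]
```

View pics/w15.png

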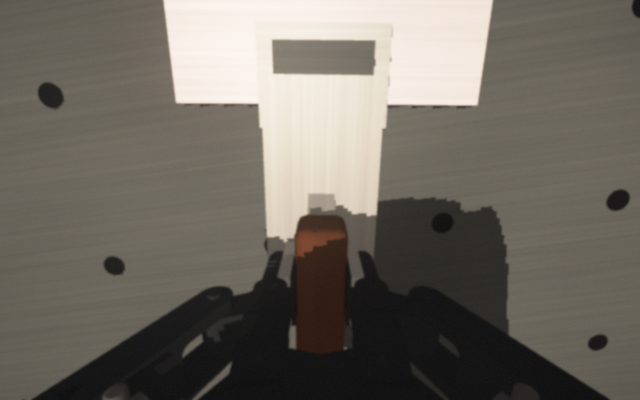

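The blank toppled over: the dark pad now shows at columns 273–375. I'll back the blade off and check that it's flat.

```bash
S="from h import *
st()"
python3 -m jog '[{"jaw":0,"travel":[-1.8,0,0],"angular":[0,0,0]},{"jaw":0,"travel":[-1.8,0,0],"angular":[0,0,0]},{"jaw":0,"travel":[-1.2,0,0],"angular":[0,0,0]},{"jaw":0,"travel":[0,0,0],"angular":[0,0,0]}]' >/dev/null; python3 -c "$S
snap('wrist','w16')
c,im=snap('scene','s16')
cv2.imwrite('pics/s16c.png',cv2.resize(im[180:290,300:440],None,fx=5,fy=5,interpolation=cv2.INTER_CUBIC))"
```

```text
t 14.22 p [521.26  28.98 243.8 ] xax [ 9.901e-01 -1.403e-01  6.000e-04] zax [ 7.e-04  7.e-04 -1.e+00] F [ 0.23 -0.7  -1.54] w 20.5 q [ 5.500e-02  3.440e-01 -2.790e-01  9.470e-01  1.000e-03 -2.945e+00]
```

View pics/w16.png

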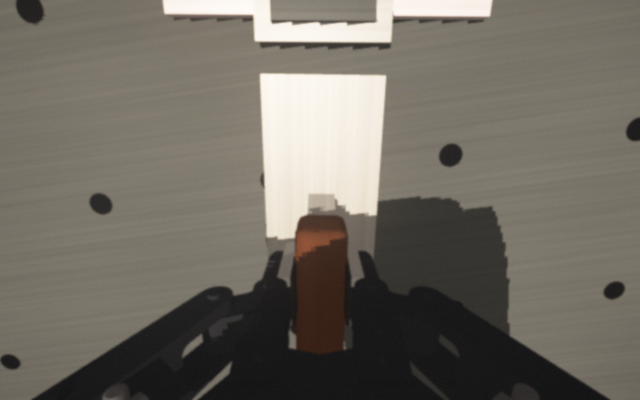

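View pics/s16c.png

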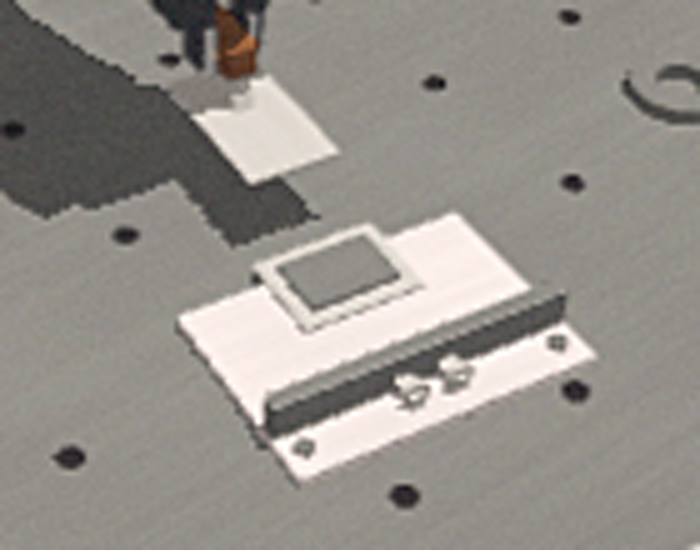

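Both views show the blank lying flat on the bed, pad up. In the wrist view its near edge is at row 41 (columns 255–392) and the step at row ~16 (columns 163–491).

```bash
python3 - <<'E'
from h import *
c=calibration('wrist');s=monitor.read_state();r=rot()
for u,v,z in((255,41.5,11),(392,41,11),(163.5,16,8),(491.5,15.5,8),(164.5,14.5,8),):
    p=onz(c,u,v,z);print(p.round(1),r.inv().apply(p-s['ee_pos']).round(1))
E
```

```text
[636.  53.  11.] [109.1 -39.6 233. ]
[624.9 -26.7  11. ] [109.3  40.8 232.9]
[657.4 103.6   8. ] [123.1 -92.8 236. ]
[630.6 -85.8   8. ] [123.2  98.6 235.9]
[658.1 102.8   8. ] [123.9 -92.1 236. ]
```

```bash
S="from h import *
st()"
python3 -m jog '[{"jaw":0,"travel":[0,0,1.5],"angular":[0,0,0]},{"jaw":0,"travel":[0,0,1.5],"angular":[0,0,0]},{"jaw":0,"travel":[0,0,1],"angular":[0,0,0]},{"jaw":0,"travel":[0,0,0],"angular":[0,0,0]}]' >/dev/null; python3 -c "$S"
```

```text
t 14.82 p [522.79  28.75 199.76] xax [ 0.9901 -0.1406  0.    ] zax [ 1.e-04  6.e-04 -1.e+00] F [ 0.29  0.11 -2.34] w 20.6 q [ 5.500e-02  3.910e-01 -3.340e-01  8.450e-01  1.000e-03 -2.946e+00]
```

```bash
S="from h import *
st()"
python3 -m jog '[{"jaw":0,"travel":[0,0,-0.14],"angular":[0,0.002,0]},{"jaw":0,"travel":[0,0,0],"angular":[0,0,0]}]' >/dev/null; python3 -c "$S
snap('wrist','w17')"
```

```text
t 15.07 p [523.02  28.72 201.54] xax [ 0.9901 -0.1407  0.0026] zax [ 2.6e-03  3.0e-04 -1.0e+00] F [ 0.4   1.28 -2.52] w 20.5 q [ 0.055  0.389 -0.333  0.847  0.    -2.946]
```

View pics/w17.png

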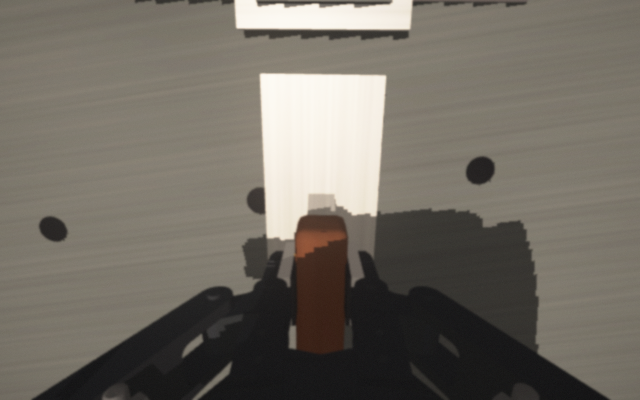

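```bash
S="from h import *
st()"
python3 -m jog '[{"jaw":0,"travel":[0.6,0,0.04],"angular":[0,0,0]},{"jaw":0,"travel":[0.6,0,0.04],"angular":[0,0,0]},{"jaw":0,"travel":[0.4,0,0],"angular":[0,0,0]},{"jaw":0,"travel":[0,0,0],"angular":[0,0,0]}]' >/dev/null; python3 -c "$S
"
```

```text
t 15.62 p [540.57  26.3  201.39] xax [ 0.99   -0.1407  0.004 ] zax [ 4.1e-03  3.0e-04 -1.0e+00] F [-0.98 -0.47 -2.11] w 20.1 q [ 0.049  0.419 -0.286  0.862  0.    -2.952]
```

```bash
S="from h import *
st()"
python3 -m jog '[{"jaw":0,"travel":[0,0,0.05],"angular":[0,-0.002,0]},{"jaw":0,"travel":[0.3,0,0],"angular":[0,0,0]},{"jaw":0,"travel":[0.3,0,0.01],"angular":[0,0,0]},{"jaw":0,"travel":[0.3,0,0],"angular":[0,0,0]},{"jaw":0,"travel":[0.3,0,0],"angular":[0,0,0]}]' >/dev/null; python3 -c "$S
snap('wrist','w18')"
```

```text
t 16.25 p [552.55  24.58 200.55] xax [ 9.901e-01 -1.406e-01  5.000e-04] zax [ 6.e-04  7.e-04 -1.e+00] F [-2.16  0.72 -1.4 ] w 20.1 q [ 4.400e-02  4.430e-01 -2.510e-01  8.770e-01  1.000e-03 -2.956e+00]
```

View pics/w18.png

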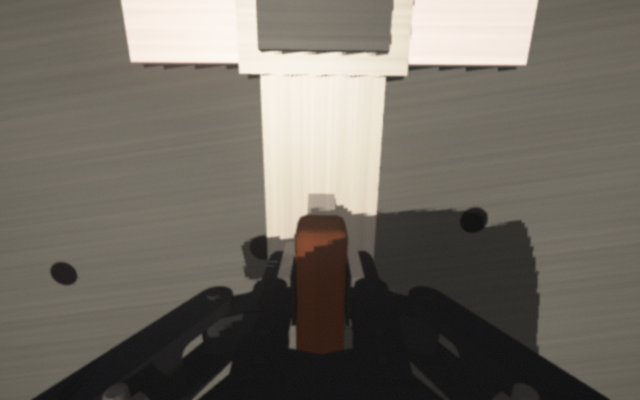

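```bash
S="from h import *
st()"
python3 -m jog '[{"jaw":0,"travel":[0,0,-0.05],"angular":[0,0.001,0]},{"jaw":0,"travel":[0.2,0,-0.01],"angular":[0,0.001,0]},{"jaw":0,"travel":[0.3,0,0],"angular":[0,0,0]}]' >/dev/null; python3 -c "$S"
```

```text
t 16.68 p [557.95  23.79 201.1 ] xax [ 0.9901 -0.1406  0.0027] zax [ 2.8e-03  4.0e-04 -1.0e+00] F [-0.72  0.12 -2.46] w 20.1 q [ 0.043  0.451 -0.236  0.881  0.    -2.958]
```

```bash
S="from h import *
st()"
python3 -m jog '[{"jaw":0,"travel":[0.3,0,0.01],"angular":[0,0,0]},{"jaw":0,"travel":[0.3,0,0],"angular":[0,0,0]},{"jaw":0,"travel":[0.3,0,0],"angular":[0,0,0]}]' >/dev/null; python3 -c "$S
snap('wrist','w19')"
```

```text
t 17.05 p [567.56  22.43 200.99] xax [ 0.9901 -0.1406  0.0027] zax [ 2.8e-03  4.0e-04 -1.0e+00] F [-1.29 -0.75 -2.29] w 20.4 q [ 0.039  0.468 -0.209  0.892  0.    -2.961]
```

View pics/w19.png

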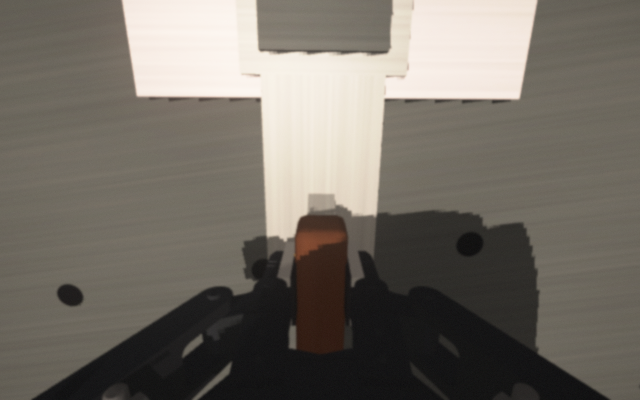

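```bash
S="from h import *
s=monitor.read_state();print(s['t'].__round__(2),s['ee_pos'].round(2),s['wrist_force'].round(2),rot().as_matrix()[:,0].round(4))"
python3 -m jog '[{"jaw":0,"travel":[0.12,0,0],"angular":[0,0,0]},{"jaw":0,"travel":[0.12,0,0],"angular":[0,0,0]}]' >/dev/null; python3 -c "$S"
python3 -m jog '[{"jaw":0,"travel":[0.12,0,0],"angular":[0,0,0]},{"jaw":0,"travel":[0.12,0,0],"angular":[0,0,0]}]' >/dev/null; python3 -c "$S"
python3 -m jog '[{"jaw":0,"travel":[0.12,0,0],"angular":[0,0,0]},{"jaw":0,"travel":[0.12,0,0],"angular":[0,0,0]}]' >/dev/null; python3 -c "$S"
```

```text
17.35 [570.37  22.04 201.04] [-0.67  0.21 -1.38] [ 0.9901 -0.1407  0.0029]
17.6 [572.83  21.68 201.07] [-1.42  0.29 -1.76] [ 0.9901 -0.1406  0.0028]
17.85 [575.35  21.32 201.07] [-2.2   0.32 -1.97] [ 0.9901 -0.1407  0.0028]
```

```bash
cat > q.py <<'E'
from h import *
s=monitor.read_state();print(round(s['t'],2),s['ee_pos'].round(2),s['wrist_force'].round(2),rot().as_matrix()[:,0].round(4))
E
python3 -m jog '[{"jaw":0,"travel":[0.12,0,0],"angular":[0,0,0]},{"jaw":0,"travel":[0.12,0,0],"angular":[0,0,0]}]' >/dev/null; python3 q.py
python3 -m jog '[{"jaw":0,"travel":[0.12,0,0],"angular":[0,0,0]}]' >/dev/null; python3 q.py; python3 -c "
from h import *
c,im=snap('scene','s20')
cv2.imwrite('pics/s20c.png',cv2.resize(im[180:290,300:440],None,fx=5,fy=5,interpolation=cv2.INTER_CUBIC))"
```

```text
18.1 [577.89  20.97 201.09] [-2.01  0.54 -1.82] [ 0.9901 -0.1406  0.0028]
18.23 [579.17  20.79 201.09] [-0.75  0.9  -2.66] [ 0.9901 -0.1406  0.0028]
```

View pics/s20c.png

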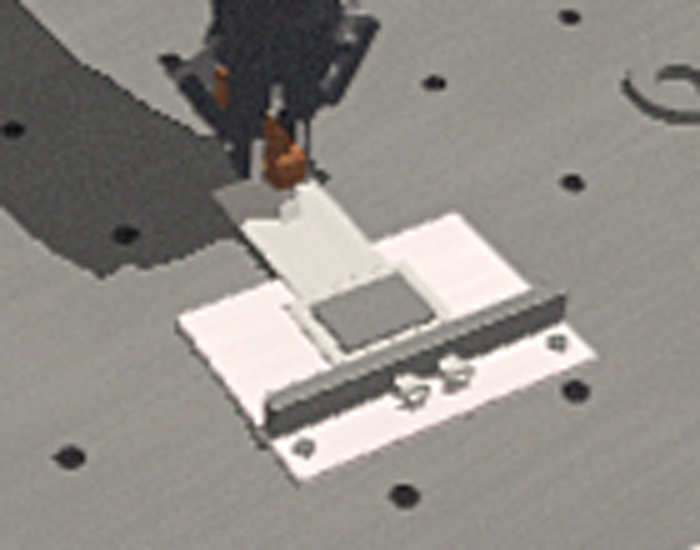

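```bash

python3 -m jog '[{"jaw":0,"travel":[0.1,0,0],"angular":[0,0,0]},{"jaw":0,"travel":[0.1,0,0],"angular":[0,0,0]}]' >/dev/null; python3 q.py
python3 -m jog '[{"jaw":0,"travel":[0.1,0,0],"angular":[0,0,0]}]' >/dev/null; python3 q.py
python3 -m jog '[{"jaw":0,"travel":[0.1,0,0],"angular":[0,0,0]}]' >/dev/null; python3 q.py
```

```text
18.52 [580.58  20.53 200.85] [-11.38   1.27   4.41] [ 9.901e-01 -1.405e-01  8.000e-04]
18.65 [580.92  20.48 200.66] [-8.37  1.16  2.81] [ 0.9901 -0.1404 -0.001 ]
18.77 [581.22  20.43 200.48] [-9.65  0.21  3.33] [ 0.9901 -0.1402 -0.003 ]
```

```bash

python3 -m jog '[{"jaw":0,"travel":[0.1,0,-0.02],"angular":[0,0.002,0]},{"jaw":0,"travel":[0.1,0,-0.02],"angular":[0,0.002,0]}]' >/dev/null; python3 q.py
python3 -m jog '[{"jaw":0,"travel":[0.1,0,-0.02],"angular":[0,0.002,0]},{"jaw":0,"travel":[0.1,0,-0.02],"angular":[0,0.002,0]}]' >/dev/null; python3 q.py;python3 -c "
from h import *
snap('wrist','w21')"; python3 q.py
```

```text
19.02 [581.38  20.38 200.48] [-11.82   1.38   4.74] [ 0.9902 -0.1399 -0.0038]
19.27 [581.53  20.33 200.59] [-11.94   2.37   3.73] [ 0.9902 -0.1397 -0.0045]
19.32 [581.51  20.33 200.57] [-11.86   0.85   4.92] [ 0.9902 -0.1397 -0.0046]
```

View pics/w21.png

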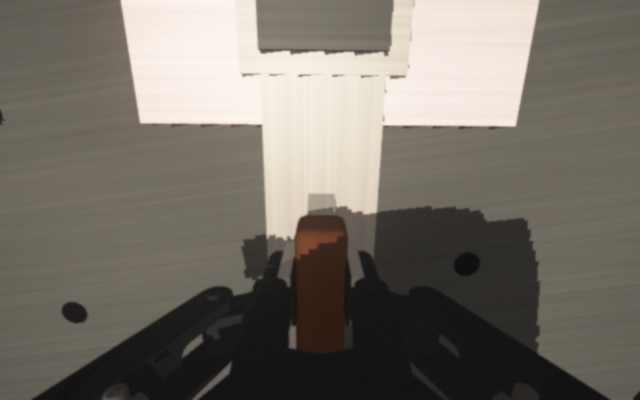

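```bash
python3 - <<'E'
from h import *
for i in range(8):
    capture('scene' if i%2 else 'wrist'); s=monitor.read_state();print(round(s['t'],2),s['wrist_force'].round(1))
c=calibration('wrist');s=monitor.read_state();r=rot()
im=cv2.imread('pics/w21.png')
cv2.imwrite('pics/w21c.png',cv2.resize(im[40:140,110:550],None,fx=1.8,fy=3,interpolation=cv2.INTER_CUBIC))
E
```

```text
19.38 [-11.3   1.7   4.4]
19.43 [-11.6   1.2   4.9]
19.48 [-11.3   2.3   5.1]
19.52 [-11.3   2.6   5.3]
19.57 [-11.9   1.2   5. ]
19.62 [-9.9  1.7  5.3]
19.68 [-10.9   2.1   4.6]
19.73 [-11.1   1.5   4.6]
```

View pics/w21c.png

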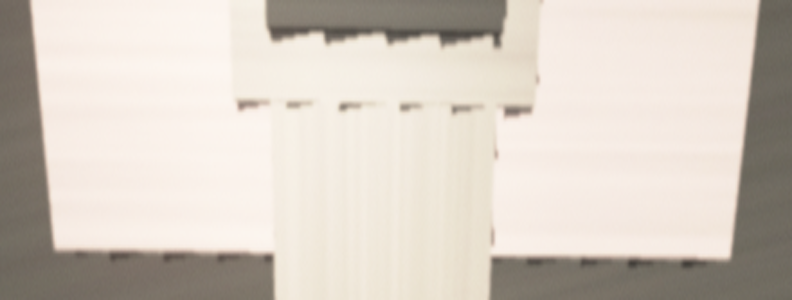

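```bash
python3 - <<'E'
from h import *
c=calibration('wrist');s=monitor.read_state();r=rot()
g=lambda u,v,z:r.inv().apply(onz(c,u,v,z)-s['ee_pos'])
a=g(239.5,73.5,11);b=g(407.5,75.2,11);A=g(140,123.3,8);B=g(516.5,126.2,8)
print(a.round(1),b.round(1),A.round(1),B.round(1))
yf=(B-A)[:2]/np.linalg.norm((B-A)[:2]);xf=np.array([yf[1],-yf[0]])
m=((a+b)/2-(A+B)/2)[:2];print("near edge x",m@xf,"center",m@xf+30,"y",-(m@yf),"rel yaw",np.arctan2(*(b-a)[:2])-np.arctan2(*(B-A)[:2]))
E
```

```text
[ 87.7 -39.4 189.2] [ 86.9  40.  189.1] [ 64.7 -92.1 192.3] [ 63.1  97.8 192.2]
near edge x 23.37368692082814 center 53.373686920828135 y 2.7420240213377416 rel yaw -0.002004391322652184
```

Force held steady at about 11 N for over 0.4 s. The blank measures 53 mm from the step, y +3 mm, square to 0.002 rad. Backing off.

```bash

python3 -m jog '[{"jaw":0,"travel":[-0.15,0,0],"angular":[0,0,0]},{"jaw":0,"travel":[-0.5,0,-0.05],"angular":[0,0.003,0]},{"jaw":0,"travel":[-2,0,-0.3],"angular":[0,0.003,0]},{"jaw":0,"travel":[-4,0,-3],"angular":[0,0,0]},{"jaw":0,"travel":[-3,0,-4],"angular":[0,0,0]}]' >/dev/null; python3 -c "
from h import *
st()
snap('wrist','w22')
t=plan([433,290,262],-0.279,0.002);print(t[0].round(2),t[1].round(4))"
```

```text
t 20.35 p [483.41  33.86 272.99] xax [ 9.901e-01 -1.403e-01 -1.000e-04] zax [-1.e-04  0.e+00 -1.e+00] F [ 0.88 -0.24 -1.66] w 20.7 q [ 0.07   0.248 -0.331  0.991  0.    -2.931]
[ -8.44 -24.64   1.59] [-0.0015 -0.0017  0.1385]
```

View pics/w22.png

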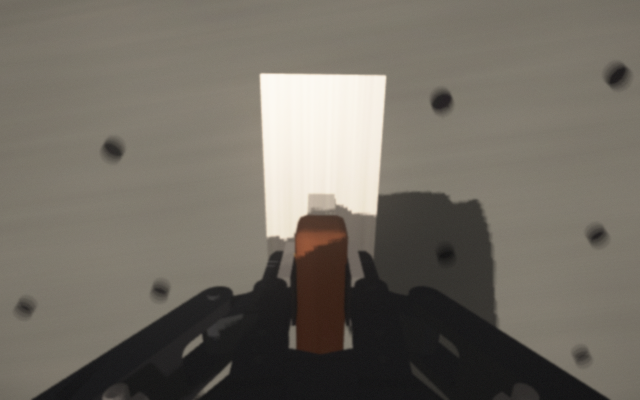

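```bash

python3 -m jog '[{"jaw":0,"travel":[-1,-5,0],"angular":[0,0,0.03]},{"jaw":0,"travel":[-1,-5,0],"angular":[0,0,0.03]},{"jaw":0,"travel":[-1,-5,0],"angular":[0,0,0.03]},{"jaw":0,"travel":[-1,-5,0],"angular":[0,0,0.03]},{"jaw":0,"travel":[-1,-3,0],"angular":[0,0,0.01]}]' >/dev/null;python3 -m jog '[{"jaw":0,"travel":[0,0,0],"angular":[0,0,0]}]' >/dev/null; python3 -c "
from h import *
st()
snap('wrist','w23')
t=plan([433,288,193],-0.279,0.002);print(t[0].round(2),t[1].round(4))"
```

```text
t 21.15 p [477.17 276.73 281.21] xax [ 0.9618 -0.2735  0.0114] zax [ 0.0126  0.0028 -0.9999] F [ 0.05 -0.38 -2.83] w 20.4 q [ 0.527  0.364 -0.148  1.047 -0.004 -2.338]
[-4.69  0.08  8.77] [-0.0057 -0.0093  0.0013]
```

View pics/w23.png

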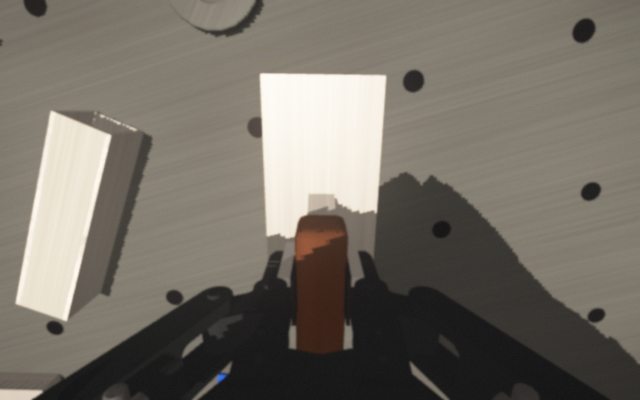

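```bash

python3 -m jog '[{"jaw":0,"travel":[-2,0,2.5],"angular":[-0.006,-0.01,0]},{"jaw":0,"travel":[-2,0,2.5],"angular":[0,0,0]},{"jaw":0,"travel":[-0.5,0,1.8],"angular":[0,0,0]},{"jaw":0,"travel":[0,0,0.8],"angular":[0,0,0]},{"jaw":0,"travel":[0,0,0],"angular":[0,0,0]}]' >/dev/null; python3 -c "
from h import *
st()
t=plan([433,288,192.4],-0.279,0.002);print(t[0].round(2),t[1].round(4))"
```

```text
t 21.82 p [434.16 284.6  203.93] xax [ 0.9607 -0.2777  0.0034] zax [ 3.4e-03 -4.0e-04 -1.0e+00] F [-0.95  0.26 -1.04] w 20.2 q [ 5.810e-01  3.780e-01 -3.430e-01  8.480e-01 -2.000e-03 -2.279e+00]
[-0.21 -0.29  1.15] [-0.0005 -0.0014 -0.0024]
```

```bash

python3 -m jog '[{"jaw":0,"travel":[0,0,0.5],"angular":[0,-0.001,0]},{"jaw":0,"travel":[0,0,0.4],"angular":[0,0,0]},{"jaw":0,"travel":[0,0,0.1],"angular":[0,0,0]},{"jaw":0,"travel":[0,0,0],"angular":[0,0,0]}]' >/dev/null; python3 -c "
from h import *
st()"
```

```text
t 22.32 p [435.56 284.43 194.8 ] xax [ 0.9604 -0.2787  0.0042] zax [ 0.0047  0.0012 -1.    ] F [ 0.32  0.67 -2.89] w 20.2 q [ 5.79e-01  3.89e-01 -3.53e-01  8.25e-01 -2.00e-03 -2.28e+00]
```

```bash

python3 -m jog '[{"jaw":0,"travel":[0,0,0.12],"angular":[0,-0.002,0]},{"jaw":0,"travel":[0,0,0.1],"angular":[0,0,0]},{"jaw":0,"travel":[0,0,0.05],"angular":[0,0,0]},{"jaw":0,"travel":[0,0,0],"angular":[0,0,0]}]' >/dev/null; python3 -c "
from h import *
st()"
```

```text
t 22.82 p [435.66 284.58 192.4 ] xax [ 0.9604 -0.2786  0.0024] zax [ 0.0031  0.0021 -1.    ] F [-0.53 -0.22  0.16] w 20.4 q [ 0.579  0.392 -0.354  0.82   0.    -2.281]
```

```bash

python3 -m jog '[{"jaw":50,"travel":[0,0,0],"angular":[0,0,0]},{"jaw":100,"travel":[0,0,0],"angular":[0,0,0]},{"jaw":100,"travel":[0,0,0],"angular":[0,0,0]},{"jaw":100,"travel":[0,0,0],"angular":[0,0,0]},{"jaw":100,"travel":[0,0,0],"angular":[0,0,0]}]' ; python3 -m jog '[{"jaw":100,"travel":[0,0,-1],"angular":[0,0,0]},{"jaw":100,"travel":[0,0,-3],"angular":[0,0,0]},{"jaw":100,"travel":[0,0,-5],"angular":[0,0,0]},{"jaw":100,"travel":[0,0,-5],"angular":[0,0,0]},{"jaw":100,"travel":[-4,0,-3],"angular":[0,0,0]}]' 
python3 -c "
from h import *
snap('wrist','w24')
c,im=snap('top','t24')
cv2.imwrite('pics/t24c.png',cv2.resize(im[60:260,180:440],None,fx=3,fy=3,interpolation=cv2.INTER_CUBIC))
c,im=snap('scene','s24')
cv2.imwrite('pics/s24c.png',cv2.resize(im[120:290,300:480],None,fx=3.5,fy=3.5,interpolation=cv2.INTER_CUBIC))"
```

```text
t: 23.45
ee_pos: [435.9, 284.8, 192.6]
eef_rot: [-0.002, 0.99, -0.141, 0.002]
wrist_force: [0.7, -0.7, -0.1]
gripper_width: 85.5
t: 24.08
ee_pos: [396.6, 294.6, 368.2]
eef_rot: [-0.001, 0.99, -0.142, 0.001]
wrist_force: [-0.3, 1.5, -0.5]
gripper_width: 85.4
```

View pics/t24c.png

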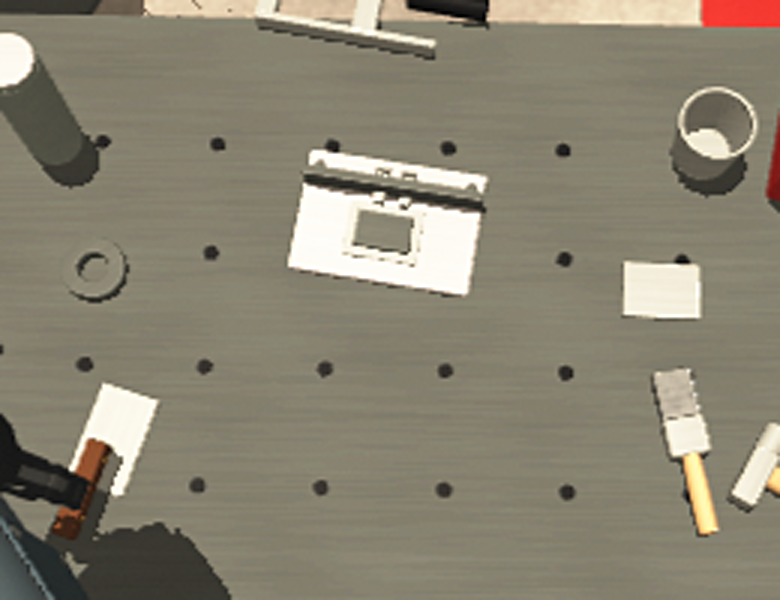

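View pics/s24c.png

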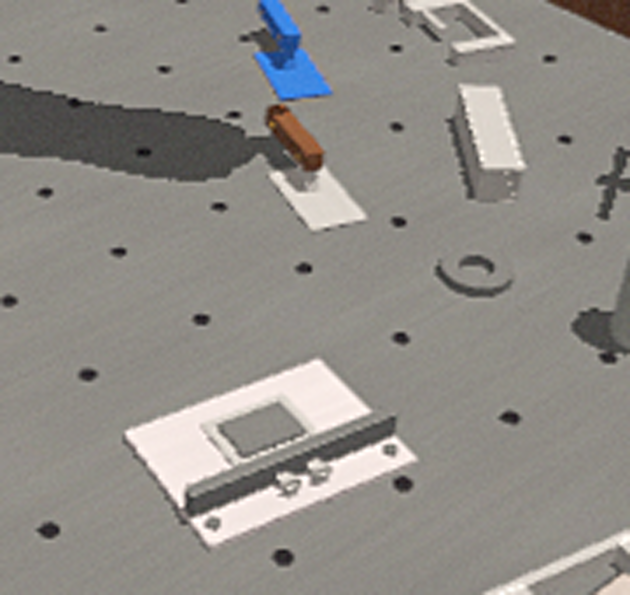

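View pics/w24.png

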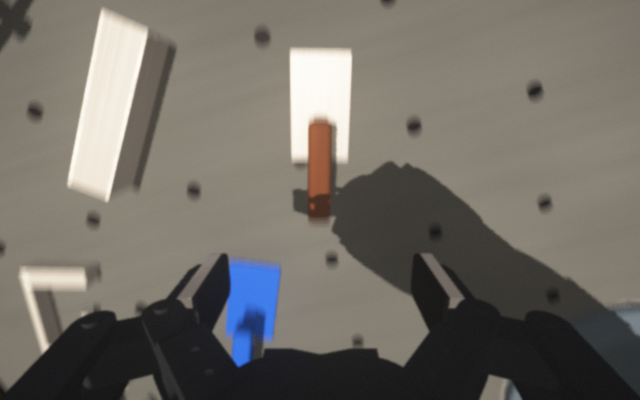

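The blank lies pad up at both screws, the turner is flat on the bench, and the bystanders look unmoved. I'll let the arm settle, then hand in.

```bash
python3 -m jog '[{"jaw":100,"travel":[0,0,0],"angular":[0,0,0]},{"jaw":100,"travel":[0,0,0],"angular":[0,0,0]},{"jaw":100,"travel":[0,0,0],"angular":[0,0,0]}]'; python3 -c "
from h import *
manip.hand_in();print(monitor.read_state()['t'])"
```

```text
t: 24.6
ee_pos: [395.8, 294.6, 366.0]
eef_rot: [0.0, 0.99, -0.14, -0.0]
wrist_force: [-1.0, -0.6, -0.1]
gripper_width: 85.3
the job is handed in; nothing more can be done
the job is handed in; nothing more can be done
```

The job is done and handed in at about 25 s. I flipped the blank over the step onto the bed with the turner and pushed it home against the stop screws. I then laid the turner flat on the bench near where it started and let go.

- **Seating push:** it held steady at 10–12 N on the wrist sensor for about 0.4 s after contact. That sensor doesn't measure the fence force directly; friction makes it slightly less. The downward load on the turner while pushing was about 7 N.
- **Blank:** in the wrist image, taken during the push, its centre was about 53 mm from the step, 3 mm off the bed's middle, and square within about 0.002 rad. The final pictures show it still pad up against both screws.
- **Turner and bystanders:** the turner lies blade down, well clear of the fixture, and nothing else appears to have moved.

**Disagreement between checks:** the top and wrist cameras differed by about 4–5 mm sideways. I relied on the wrist camera for the fine work, and no check failed.

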